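Stand the cover panel on edge for spraying

ROBOT

A 6-joint arm with a two-finger parallel gripper is mounted at the origin on a cart in front of the work surface, level with it; the furniture and walls round the work are solid. World frame = base frame: x ahead of the robot, y to its left, z up, the work surface at z = 0. Lengths are in mm, angles in rad, forces in N, time in s.
With the tool pointing down it reaches from about 275 to 825 mm from the base axis. Payload 4.9 kg.
Tool frame: the origin (TCP) lies at the very end of the fingers, on their centre line; the grasp point (between the pads) lies 19 mm behind it; z points along the fingers, y is the line along which they close (so a half turn about z gives the same grasp; the last joint's range is limited). The gripper opens to 85 mm and grips with 20 to 120 N. Pads are 22 mm wide; open, the fingers measure 114 mm over their backs; the gripper's body (76 mm by 85 mm) begins 54 mm behind the grasp point. The pads swing forward as they close: fully open they stand 13 mm farther back than shut.
Start: joints at [1.202, 0.326, -0.193, 1.052, 0, 1.437], TCP at [127.95, 534.928, 231.281] pointing down, gripper open.
Joint ranges: [-2.65, 2.65], [-0.97, 1.79], [-1.3, 1.35], [-1.93, 2.1], [-1.47, 1.37], [-3.14, 3.14]. Speed limits (rad/s): [2.57, 2.57, 3.14, 3.14, 3.14, 3.14].

INTERFACE

Orientations are given as [roll, pitch, yaw] about the fixed x, y, z axes, in that order (R = Rz(yaw) Ry(pitch) Rx(roll)).
In Python, from bench import bot, solve_ik, imaging gives the robot as it stands. Calls block until the motion is done:
- bot.move_ptp(position, orientation): joint-space move of the TCP to a pose.
- bot.movel(position, rot=None, max_speed=150, threshold=None): straight line of the TCP; rot=None keeps the orientation; max_speed is the mean speed in mm/s. With threshold (N) it stops when the force on the tool has changed by that much, and returns True; else False.
- bot.move_j(angles): joint-space move.
- bot.grip(opening, effort=None): opening from 0.0 (shut) to 1.0 (fully open); effort is the grip in N (None keeps the last); returns when the fingers have stopped.
- bot.dwell(seconds).
- solve_ik(position, orientation): joint angles nearest the present ones, or None.
- bot.get_state(): the state.
- imaging.capture(name): name is "scene" or "top" or "wrist"; returns the picture (400x640x3 uint8, blue, green, red); there is no depth.
- imaging.camera_model(name): a dict with "K" (3x3 intrinsics, pixels), "k1" (the pictures are not rectified: a ray, as slopes to the right and down, at radius r is drawn at 1 + k1 r^2 times it, then the intrinsics apply), "position" and "rotation" of the camera in the world. Camera axes: x right, y up, looking along -z (the intrinsics and any distortion apply to the point x, -y, -z); pixel columns grow to the right and rows downward; lengths in mm; the calibration is good to about 2 mm. A picture is of the moment at which its call begins: read the wrist's pose just before it. camera_model takes no time and is no camera call; for the wrist camera it gives the pose at the moment of the call.
A pose or a line that the arm cannot do raises bot.IKError and nothing moves.
- bot.sign_off(): hands the job in; it is judged then, once.
The state is a dict: "t": time; "qpos": joint angles; "joint_velocities": joint speeds; "effort": joint torques, N m; "tcp_pos": TCP position; "orientation": TCP orientation; "contact_force": force on the tool from outside, world axes, zero at the start; "wrist_torque": the same for the moment, N m; "opening": opening from 0.0 (shut) to 1.0 (fully open); "gripper_force": force on a finger pad.
Only numpy, scipy, OpenCV 4.12 (cv2) and the standard library are available. Lean on these libraries where they do the work, as an engineer would, in place of code of your own. Each camera call takes 0.05 s, during which the arm holds its last target. There are 200 camera calls.

TASK

Turn the clamp knob on the sloping stand a quarter turn anticlockwise (seen from above) to swing its tongue off the aluminium cover panel, then lift the panel out and stand it upright on its long thin edge in the middle of the black rubber mat, lengthways along the mat, ready for spraying on both faces. Set it down gently, let go so that it stands by itself, and leave the bottle, the jar and the sanding block where they are.

Things in the scene. Friction and masses are not known exactly. Their poses are not given: they have to be found in the camera images.
- panel_mid (a point): Centre of the loose flat aluminium cover panel: 18 mm thick (own x), 160 mm long (own y), 100 mm wide (own z), 0.17 to 0.35 kg. It lies on the stand's 45-degree slope: own z points up the slope, own x out of it, own y level. Its upper long edge is 50 mm from here along own z. Standing on a long edge, own z is vertical.
- stand: Fixed stand, base 130 x 250 x 10 mm; origin at worktop height under its middle, z up. Its board slopes down at 45 deg towards own +x; the panel's upper edge is on the -x side, top 113 mm above the worktop. The board backs only the panel's lower 58 mm: pinch the upper 42 mm across the thickness, fingers pointing down the slope. Clamp post (18 mm thick) at own (-18, 102) mm, past the panel's end.
- knob_grip (a point): Middle of the black bar knob on top of the clamp post, 150 mm above the worktop, on the vertical turning axis. The bar is 12 mm thick (own x), 44 mm long (own y), 28 mm high (14 mm above and below this point) and turns with the clamp. The steel tongue under it (16 mm wide, upper face 28 mm below this point) reaches 45 mm from the axis along own -y.
- clamp (a joint): Clamp knob's angle: at 0 to 0.2 the tongue lies 2 mm over one end of the panel's upper edge and locks it in; grows anticlockwise seen from above, to a stop at 1.65 rad; a quarter turn (1.57) leaves the tongue clear. Light friction (0.04 N m); stays where it is left.
- mat: Fixed black rubber mat, 140 mm (own x) by 220 mm (own y), 4 mm thick; origin at the centre of its underside at worktop height, so the upper face is at 4 mm.
- solvent_bottle: Bystander: flat black bottle, 47 x 77 mm, 194 mm tall; origin under its centre.
- jar_c: Bystander: small jar with white cap, 44 mm across, 60 mm tall, standing on a 4 mm board; origin under its centre.
- sand_block_b: Bystander: black sanding block 60 x 100 x 28 mm lying flat; origin under its centre.
- panel: The same panel; its origin is its centre, axes as for panel_mid. At the start two low ledge tabs, 14 mm out of the board, hold its lower edge: draw it up the slope or out past them.

How it is judged:
By the outcome, as a careful person would: the job done as asked, in the order asked, and still so for the second after the job is handed in, with the robot touching nothing.
It also fails if it takes over 56 s, if anything falls off the work surface, if the arm or the gripper's body presses on something with over 40 N, if the wrist force passes 120 N, or if a joint passes its speed limit or range.

## Working session

There is one attempt and no reset: what is moved stays moved. The work goes in short steps, each a Python script; the robot and the scene stay as the last script left them, time stands still between calls to the robot, and variables do not carry over. Pictures are saved under pics/ and viewed, at most 10 in all, crops included, and the job is handed in when it is done.

```bash
ls; mkdir -p pics; python3 - <<'E'
from bench import bot, imaging
import cv2
for n in ("scene","top"):
    cv2.imwrite(f"pics/{n}0.png",imaging.capture(n)); m=imaging.camera_model(n); print(n,m)
s=bot.get_state(); print(s)
E
```

```text
pics
scene {'K': array([[403.36233154,   0.        , 320.41715455],
       [  0.        , 403.36233154, 203.71362649],
       [  0.        ,   0.        ,   1.        ]]), 'k1': -0.080991042651582, 'position': array([ 145.70755234, -706.0680433 ,  602.77062343]), 'rotation': array([ 1.04926982,  0.01249283, -0.61600875])}
top {'K': array([[463.26106672,   0.        , 322.43223786],
       [  0.        , 463.26106672, 199.27859304],
       [  0.        ,   0.        ,   1.        ]]), 'k1': 0.04104390835067142, 'position': array([ 499.46651538,    9.68494343, 1322.73164556]), 'rotation': array([ 0.11802984, -0.01941446, -1.56283125])}
{'t': 0.1, 'qpos': array([ 1.20180103e+00,  3.26852826e-01, -1.93444130e-01,  1.05199030e+00,
        4.71543405e-06,  1.43660455e+00]), 'joint_velocities': array([-0.00191372, -0.00225849,  0.00294881, -0.00132349,  0.00147487,
       -0.00043451]), 'effort': array([-3.51321489e-05, -4.44239509e+01,  2.63037086e+01,  7.95805041e-03,
       -1.17618429e-04, -2.49445657e-05]), 'tcp_pos': array([127.76205497, 534.44778937, 230.60444163]), 'orientation': array([-3.14011576e+00, -2.04143450e-04,  2.90678898e+00]), 'contact_force': array([-0.51054501, -0.22360238,  0.38231647]), 'wrist_torque': array([ 0.01578572, -0.04049004,  0.02588717]), 'gripper_force': 0.0, 'opening': 0.9940286467373358}
```

View pics/top0.png

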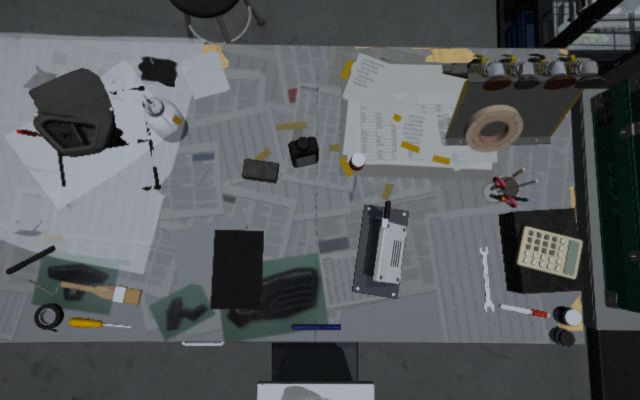

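View pics/scene0.png

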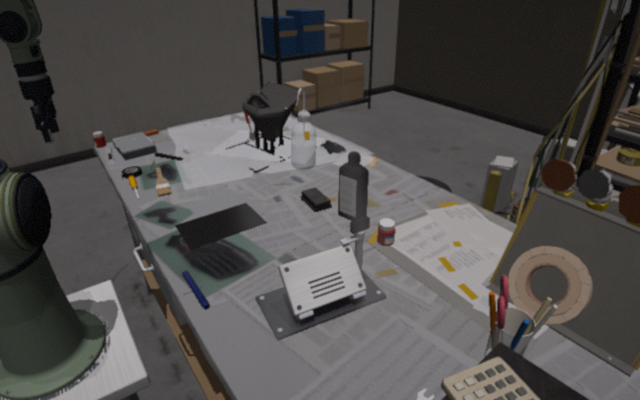

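The top view shows the mat with corners at about (214,231) and (263,309). The stand is centred at about (381,251), sloping to the image right (world −y), and the clamp post is at about (387,210). The bottle is at (303,151), the jar at (358,161) and the block at (261,170). I'll zoom in on the stand.

```bash
python3 - <<'E'
import cv2,numpy as np
a=cv2.imread("pics/top0.png")[190:310,340:430]; b=cv2.imread("pics/scene0.png")[225:335,250:395]
a=cv2.resize(a,None,fx=4.8,fy=4.8,interpolation=cv2.INTER_CUBIC); b=cv2.resize(b,None,fx=2.5,fy=2.5,interpolation=cv2.INTER_CUBIC)
c=np.zeros((576,a.shape[1]+b.shape[1],3),np.uint8); c[:576,:a.shape[1]]=a; c[:b.shape[0],a.shape[1]:]=b
c=np.clip(c*1.5,0,255).astype(np.uint8);cv2.imwrite("pics/c1.png",c);print(c.shape,a.shape)
E
```

```text
(576, 794, 3) (576, 432, 3)
```

View pics/c1.png

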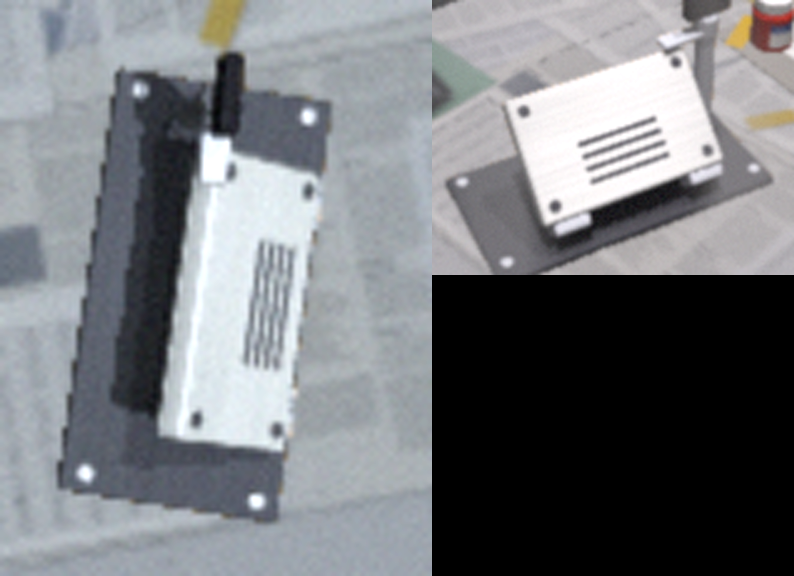

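```bash
cat > h.py <<'E'
import numpy as np, cv2
from scipy.spatial.transform import Rotation as R
from scipy.optimize import least_squares
def proj(m,P):
    q=(np.atleast_2d(P)-m["position"])@R.from_euler("xyz",m["rotation"]).as_matrix()
    s=np.c_[q[:,0],-q[:,1]]/-q[:,2:3]; s=s*(1+m["k1"]*(s**2).sum(1,keepdims=True))
    return s@np.diag(np.diag(m["K"])[:2])+m["K"][:2,2]
def own(p,P):  # pose x,y,yaw ; own coords -> world
    c,s=np.cos(p[2]),np.sin(p[2]); P=np.atleast_2d(P).astype(float)
    return np.c_[p[0]+c*P[:,0]-s*P[:,1], p[1]+s*P[:,0]+c*P[:,1], P[:,2]]
def fit(obs,x0): # obs list of (model, pts own, pixels)
    f=lambda p: np.concatenate([(proj(m,own(p,P))-u).ravel()/m["K"][0,0]*1000 for m,P,u in obs])
    r=least_squares(f,x0,x_scale=[1,1,.01]); return r.x,[np.round(proj(m,own(r.x,P))-u,1).tolist() for m,P,u in obs]
E
python3 - <<'E'
from h import *
from bench import imaging
T,S=imaging.camera_model("top"),imaging.camera_model("scene")
B=[(-65,125,10),(65,125,10),(65,-125,10),(-65,-125,10)]
ut=np.array([(118,67),(331,102),(277,521),(60,487)])/4.8+[340,190]-.5+.5/4.8
us=(np.array([(773,180),(497,275),(445,183)])-[432,0])/2.5+[250,225]-.5+.2
ot=(T,B,ut); os=(S,[B[1],B[2],B[3]],us)
for o in ([ot],[os],[ot,os]):
    p,r=fit(o,[400,-150,-1.5]); print(p.round(3),r)
    print("knob",own(p,[-18,102,164]),proj(T,own(p,[(-18,102,164)])),"img",np.array([228,93])/4.8+[340,190])
    c,s=np.cos(.785),np.sin(.785)
im=cv2.imread("pics/top0.png")
g=im[225:316,205:270].max(2); print(np.sort(np.unique(g))[:5])
_,b=cv2.threshold(im.max(2),45,255,cv2.THRESH_BINARY_INV); n,l,st,ce=cv2.connectedComponentsWithStats(b)
k=l[270,240]; print(st[k]); ct=cv2.findContours((l==k).astype(np.uint8),0,2)[0][0]; rc=cv2.minAreaRect(ct); print(rc)
bx=cv2.boxPoints(rc); ctr=bx.mean(0); print(bx)
ang=lambda v:np.arctan2(v[1]-ctr[1],v[0]-ctr[0])
um=np.array(sorted(bx,key=ang)) # TL,TR,BR,BL
M=[(70,110,4),(70,-110,4),(-70,-110,4),(-70,110,4)]
M2=[(-70,110,4),(70,110,4),(70,-110,4),(-70,-110,4)]
p,r=fit([(T,M2,um)],[380,220,-1.5]);print("mat",p,r)
pts=proj(S,own(p,M2));print(pts.round(0).tolist())
E
```

```text
[ 512.025 -179.761   -1.714] [[[-0.2, -0.3], [0.5, -0.6], [0.4, 0.5], [-0.6, 0.4]]]
knob [[ 615.54968679 -176.49214846  164.        ]] [[387.78278383 208.43206846]] img [387.5   209.375]
[ 509.434 -178.485   -1.731] [[[0.7, -0.8], [0.1, 2.7], [-0.8, -2.9]]]
knob [[ 613.00013933 -177.03742593  164.        ]] [[388.00814208 209.44225442]] img [387.5   209.375]
[ 510.296 -178.719   -1.724] [[[-0.1, 0.2], [0.5, 0.3], [-0.5, 1.3], [-1.4, 0.7]], [[1.0, -1.2], [0.9, 2.8], [-0.4, -2.7]]]
knob [[ 613.84811552 -176.50297873  164.        ]] [[387.79309845 209.10479985]] img [387.5   209.375]
[12 13 14 15 16]
[ 211  230  108   98 6517]
((264.93927001953125, 279.80035400390625), (105.9908676147461, 97.0394287109375), 3.0664854049682617)
[[209.42416 325.41565]
 [214.61526 228.51514]
 [320.45438 234.18506]
 [315.26328 331.08557]]
mat [427.83954022 144.47793203  -1.60613447] [[[27.8, 10.7], [-28.5, 7.1], [-27.4, -10.0], [27.7, -6.3]]]
[[250.0, 216.0], [273.0, 239.0], [190.0, 269.0], [174.0, 241.0]]
```

```bash
python3 - <<'E'
from h import *
from bench import bot,imaging
import json
T=imaging.camera_model("top")
um=np.array([(214,231),(264,231),(263,309),(211,310)])
M2=[(-70,110,4),(70,110,4),(70,-110,4),(-70,-110,4)]
p,r=fit([(T,M2,um)],[380,220,-1.5]);print("mat",p,r)
m=imaging.camera_model("wrist"); s=bot.get_state(); Rt=R.from_euler("xyz",s["orientation"]).as_matrix()
print("cam in tool",Rt.T@(m["position"]-s["tcp_pos"]), (R.from_matrix(Rt.T)*R.from_euler("xyz",m["rotation"])).as_matrix().round(2).tolist(), m["K"][0,0],m["k1"])
q=lambda x: {k:np.asarray(v).tolist() for k,v in x.items()}
def snap(n):
    mm=imaging.camera_model("wrist"); im=imaging.capture("wrist"); cv2.imwrite(f"pics/{n}.png",im); json.dump(q(mm),open(f"pics/{n}.json","w"))
for n,pos in (("wm",[p[0]-40,p[1],330]),("ws",[490,-175,400])):
    try:
        bot.move_ptp(pos,[np.pi,0,1.45]); bot.dwell(.2); snap(n); s=bot.get_state(); print(s["t"],s["tcp_pos"],s["qpos"].round(2))
    except bot.IKError as e: print(n,e)
E
python3 -c "
import cv2,numpy as np
c=np.vstack([cv2.imread('pics/wm.png')[:,:],cv2.imread('pics/ws.png')]);cv2.imwrite('pics/c2.png',cv2.resize(np.clip(c*1.4,0,255).astype('uint8'),None,fx=.75,fy=.75,interpolation=cv2.INTER_AREA))"
```

```text
mat [454.88088146 219.94742846  -1.56183288] [[[0.0, -0.5], [-0.2, -0.6], [-0.5, 0.9], [0.7, 0.2]]]
cam in tool [ 7.15512327e+01  1.16485991e-01 -1.42289457e+02] [[-0.0, 0.96, 0.28], [1.0, 0.0, 0.0], [-0.0, 0.28, -0.96]] 320.5698680887066 -0.014398195031836411
1.9583 [414.544551   220.53226765 329.80786312] [ 0.33  0.13 -0.2   1.25  0.    2.02]
3.7167 [ 490.16910035 -174.11310799  400.02384876] [-0.48  0.22  0.09  1.44  0.    1.21]
```

View pics/c2.png

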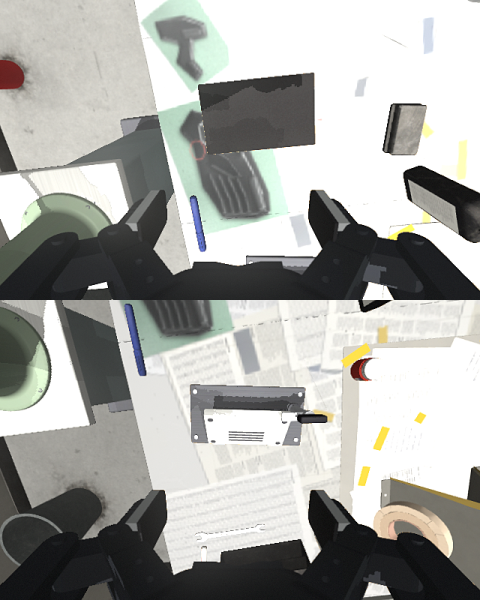

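```bash
python3 - <<'E'
from h import *
import json
ld=lambda n:{k:np.array(v) for k,v in json.load(open(f"pics/{n}.json")).items()}
im=cv2.imread("pics/wm.png"); g=cv2.cvtColor(im,cv2.COLOR_BGR2GRAY)
u=np.array([(265.5,116),(419,97),(420,191),(276,205.5)],np.float32)
u=cv2.cornerSubPix(g,u.copy().reshape(-1,1,2),(4,4),(-1,-1),(3,50,.01)).reshape(-1,2); print(u)
M2=[(-70,-110,4),(-70,110,4),(70,110,4),(70,-110,4)]
for a in (M2,):
    print(fit([(ld("wm"),a,u)],[455,220,-1.56]))
im=cv2.imread("pics/ws.png")[105:210,245:445]; cv2.imwrite("pics/c3.png",np.clip(cv2.resize(im,None,fx=4,fy=4,interpolation=cv2.INTER_CUBIC)*.9,0,255).astype(np.uint8))
print(proj(ld("ws"),own([511,-179,-1.72],[(-65,-125,10),(-65,125,10),(65,125,10),(65,-125,10),(-18,102,164)])))
E
```

```text
[[263.7532  112.3267 ]
 [418.2328   96.10353]
 [419.58054 192.03311]
 [276.4174  202.7162 ]]
(array([454.1756633 , 223.62429962,  -1.59642547]), [[[-1.0, -1.6], [1.3, -0.6], [0.5, 0.3], [-0.9, 2.6]]])
[[253.81385947 110.99340927]
 [409.40208877 115.88468202]
 [401.14113638 193.92897596]
 [255.59273764 189.65810814]
 [421.83161434 159.28283085]]
```

View pics/c3.png

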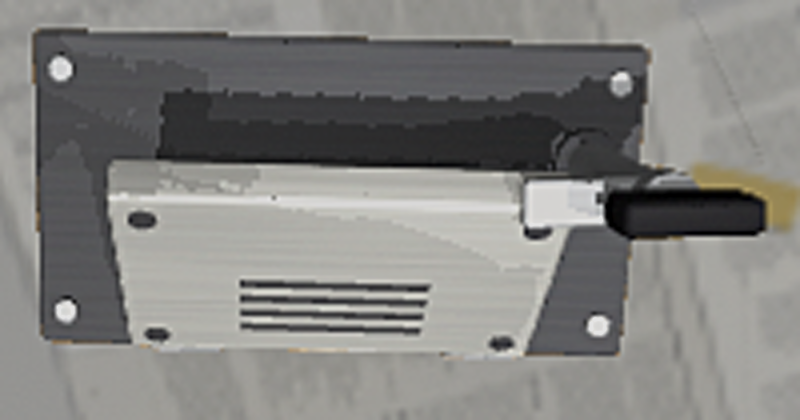

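```bash
python3 - <<'E'
from h import *
from bench import imaging
import json
ld=lambda n:{k:np.array(v) for k,v in json.load(open(f"pics/{n}.json")).items()}
T=imaging.camera_model("top")
M2=[(-70,-110,4),(-70,110,4),(70,110,4),(70,-110,4)]
W=(ld("wm"),M2,np.array([(265.5,115),(418.5,97),(420,191.5),(276,205)]))
Tm=(T,[M2[1],M2[2],M2[3],M2[0]],np.array([(214,231),(264,231),(263,309),(211,310)]))
for o in ([W],[W,Tm]): print("mat",fit(o,[455,220,-1.56]))
B=[(-65,-125,10),(-65,125,10),(65,125,10),(65,-125,10)]
W=(ld("ws"),B,np.array([(34,30),(650,48),(620,356),(43,341)])/4+[245,105]-.4)
ut=np.array([(118,67),(331,102),(277,521),(60,487)])/4.8+[340,190]-.4
Ts=(T,[B[1],B[2],B[3],B[0]],ut)
for o in ([W],[Ts],[W,Ts]):
    p,r=fit(o,[510,-179,-1.72]); print("stand",p,r)
    bar=[(-18+a,102+b,164) for a in(-6,6) for b in(-22,22)]
    print(((proj(W[0],own(p,bar))-[245,105]+.4)*4).round(0).tolist())
    # panel: upper edge outer/inner corners
E
```

```text
mat (array([454.73404307, 221.56693869,  -1.58804436]), [[[-2.4, -2.2], [1.1, -0.7], [0.9, 1.5], [0.6, 2.1]]])
mat (array([454.75703823, 221.37077666,  -1.58492752]), [[[-2.5, -1.7], [0.9, -0.8], [1.0, 1.4], [0.8, 2.4]], [[0.4, -1.1], [0.2, 0.0], [-1.9, 1.5], [-0.8, -0.3]]])
stand [ 508.90618366 -179.5776195    -1.71658269] [[[-0.6, -0.3], [0.9, -0.5], [0.5, 0.6], [-0.8, 0.5]]]
[[630.0, 198.0], [778.0, 202.0], [626.0, 238.0], [773.0, 242.0]]
stand [ 512.03674975 -179.74895262   -1.71390598] [[[-0.2, -0.3], [0.5, -0.6], [0.4, 0.5], [-0.6, 0.4]]]
[[641.0, 197.0], [789.0, 200.0], [637.0, 237.0], [783.0, 241.0]]
stand [ 509.35712056 -179.60043711   -1.71628306] [[[-0.4, -0.3], [1.2, -0.5], [0.8, 0.5], [-0.5, 0.5]], [[-0.2, 0.6], [0.5, 0.4], [0.2, 1.5], [-0.8, 1.3]]]
[[632.0, 198.0], [780.0, 202.0], [628.0, 238.0], [774.0, 242.0]]
```

```bash
python3 - <<'E'
from h import *
from bench import bot,imaging,solve_ik
import json
p=[509.5,-179.6,-1.716]
st=lambda yaw:R.from_euler("z",yaw)
# panel grasp orientation: tool z=(s,0,-s), tool x=-y in stand frame
s=2**-.5
z=np.array([s,0,-s]);x=np.array([0,-1,0]);y=np.cross(z,x)
for sg in (1,-1):
    Rm=(st(p[2])*R.from_matrix(np.c_[sg*x,sg*y,z])); e=Rm.as_euler("xyz"); 
    for d in (0,60,100):
        P=own(p,[11-35.4-s*(d-34),0,71.3+35.4+s*(d-34)])[0]; print(sg,d,P.round(),e.round(3),solve_ik(P,e))
    print(solve_ik([455,221,75],[np.pi,0,np.pi-.015 if sg==1 else -.015]))
bot.move_ptp([590,-177,300],[np.pi,0,2.995]); bot.dwell(.2)
mm=imaging.camera_model("wrist"); im=imaging.capture("wrist"); cv2.imwrite("pics/wk.png",im)
json.dump({k:np.asarray(v).tolist() for k,v in mm.items()},open("pics/wk.json","w")); print(bot.get_state()["t"])
E
```

```text
1 0 [ 510. -179.   83.] [-2.356  0.     2.996] [-0.0750226   0.59703423 -0.46154851  0.58222246 -0.7829395   0.09908871]
1 60 [ 516. -137.  125.] [-2.356  0.     2.996] [ 0.00283981  0.56205947 -0.38092765  0.77425652 -0.77451869  0.20786185]
1 100 [ 520. -109.  153.] [-2.356  0.     2.996] [ 0.0533845   0.54696041 -0.31882591  0.89979407 -0.76593247  0.27726659]
[ 0.30613264  0.41268897 -0.5159899   0.64211746  0.          0.32113264]
-1 0 [ 510. -179.   83.] [ 2.356  0.    -0.145] [-0.0750226   0.59703423 -0.46154851  0.58222246 -0.7829395  -3.04250394]
-1 60 [ 516. -137.  125.] [ 2.356  0.    -0.145] [ 2.83981358e-03  5.62059466e-01 -3.80927646e-01  7.74256516e-01
 -7.74518693e-01 -2.93373080e+00]
-1 100 [ 520. -109.  153.] [ 2.356  0.    -0.145] [ 0.0533845   0.54696041 -0.31882591  0.89979407 -0.76593247 -2.86432607]
[ 0.30613264  0.41268897 -0.5159899   0.64211746  0.         -2.82046001]
5.2833
```

View pics/wk.png

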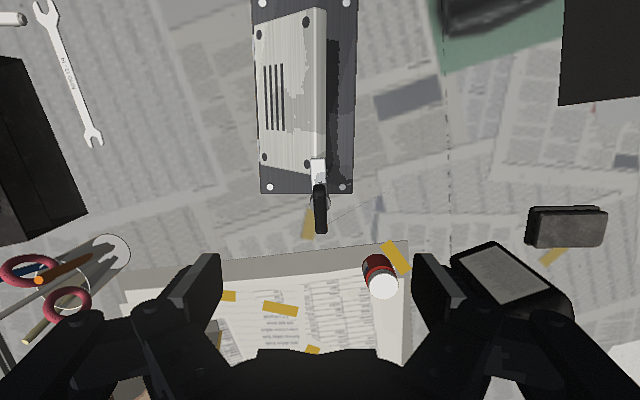

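```bash
cat > ov.py <<'E'
from h import *
import json,sys
ld=lambda n:{k:np.array(v) for k,v in json.load(open(f"pics/{n}.json")).items()}
s=2**-.5
def panel(cx,cy,zc=71.3): return [(cx-s*b+s*a,cy+y,zc+s*b+s*a) for b in(50,-50) for a in(9,-9) for y in(-80,80)]
def draw(im,m,p,cx,cy,f,off,ka=0):
    L=lambda P,col:[cv2.circle(im,tuple(((q-off+.5)*f-.5).round().astype(int).tolist()),3,col,1) for q in proj(m,own(p,P))]
    L([(a,b,10) for a in(-65,65) for b in(-125,125)],(0,255,0))
    k=R.from_euler("z",ka).apply([(a,b,0) for a in(-6,6) for b in(-22,22)])
    L(k+[-18,102,164],(0,0,255)); L(k+[-18,102,136],(255,0,255)); L(panel(cx,cy),(255,0,0))
E
python3 - <<'E'
from ov import *
m=ld("wk"); im=cv2.imread("pics/wk.png")[0:240,245:360]; a=cv2.resize(im[130:],None,fx=5,fy=5,interpolation=cv2.INTER_CUBIC)
draw(a,m,[509.5,-179.6,-1.716],11,0,5,np.array([245,130]))
b=cv2.imread("pics/ws.png")[105:210,245:290]
cv2.imwrite("pics/c4.png",a); print(a.shape)
E
```

```text
(550, 575, 3)
```

View pics/c4.png

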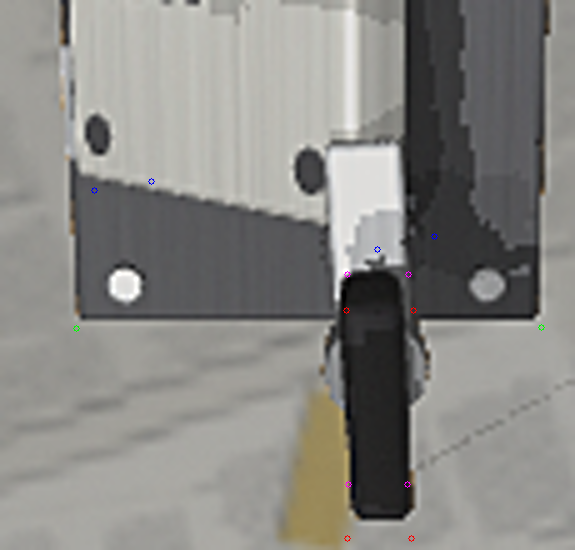

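```bash
python3 - <<'E'
from h import *
from bench import bot
K=np.array([611,-176,137.])
f=lambda tag:(lambda s:print(tag,round(s["t"],2),s["contact_force"].round(1),s["wrist_torque"].round(2),s["tcp_pos"].round(1),round(s["opening"],3),s["gripper_force"]))(bot.get_state())
bot.grip(.5,20)
bot.move_ptp(K+[0,0,60],[np.pi,0,3.035]); f("above")
print(bot.movel(K,max_speed=80,threshold=6)); f("down")
bot.grip(0,20); f("grip")
for a in (.3,.6,.9,1.2,1.4,1.575):
    bot.movel(K,rot=[np.pi,0,2.996+a],max_speed=80); s=bot.get_state(); f(a)
    F=s["contact_force"]
    if np.linalg.norm(F[:2])>25: print("stop"); break
E
```

```text
above 6.28 [ 0.6 -0.1 -0.2] [-0.05  0.06  0.01] [ 610.8 -175.9  197.3] 0.504 0.0
False
down 7.17 [-0.2  0.6  0.2] [-0.02 -0.02  0.01] [ 611.4 -176.2  137.5] 0.498 0.0
grip 7.55 [-1.9 -3.   3. ] [-0.57  0.28 -0.03] [ 611.2 -177.   137.7] 0.134 26.215564906597137
0.3 7.96 [-1.6 -5.2  3.3] [-0.9   0.3   0.05] [ 611.2 -177.5  137.7] 0.133 26.21888369321823
0.6 8.41 [-1.1 -6.1  2.7] [-1.16  0.25  0.02] [ 611.4 -178.1  137.7] 0.135 26.10180526971817
0.9 8.86 [-0.1 -8.1  0.9] [-1.44  0.05  0.02] [ 611.7 -178.7  137.7] 0.133 25.942828953266144
1.2 9.31 [ 0.8 -8.4  0.4] [-1.64 -0.22  0.03] [ 612.3 -179.1  137.7] 0.136 25.75744539499283
1.4 9.66 [ 2.7 -9.2 -0.5] [-1.72 -0.49  0.06] [ 612.6 -179.3  137.8] 0.132 25.630218386650085
1.575 9.98 [ 4.  -9.8 -2.1] [-1.76 -0.66  0.07] [ 613.  -179.4  137.8] 0.134 25.516073405742645
```

```bash
cat > g.py <<'E'
from ov import *
p=[510,-181.5,-1.716]; CX,CY=16,0
z=np.array([s,0,-s]);x=np.array([0,-1,0]);y=np.cross(z,x)
E_=(R.from_euler("z",p[2])*R.from_matrix(np.c_[x,y,z])).as_euler("xyz")
def pose(up,cx=CX,cy=CY,n=0): # TCP at distance `up` above the panel's upper edge along slope
    return own(p,[cx-s*(50+up)+s*n,cy,71.3+s*(50+up)+s*n])[0]
E
python3 - <<'E'
from g import *
from bench import bot,imaging
bot.grip(.5); s0=bot.get_state(); K=s0["tcp_pos"]
bot.movel(K+[0,0,60],max_speed=120)
bot.move_ptp(pose(80),E_); bot.dwell(.2)
st=bot.get_state(); print(st["t"],st["tcp_pos"],pose(80),st["opening"])
m=imaging.camera_model("wrist"); im=imaging.capture("wrist"); cv2.imwrite("pics/wp.png",im); json.dump({k:np.asarray(v).tolist() for k,v in m.items()},open("pics/wp.json","w"))
draw(im,m,p,CX,CY,1,np.zeros(2),1.57); cv2.imwrite("pics/wp_o.png",im)
E
```

```text
13.0667 [ 521.08971656 -106.67563942  163.30331954] [ 520.98572727 -106.37510675  163.22388155] 0.4982758475173065
```

View pics/wp_o.png

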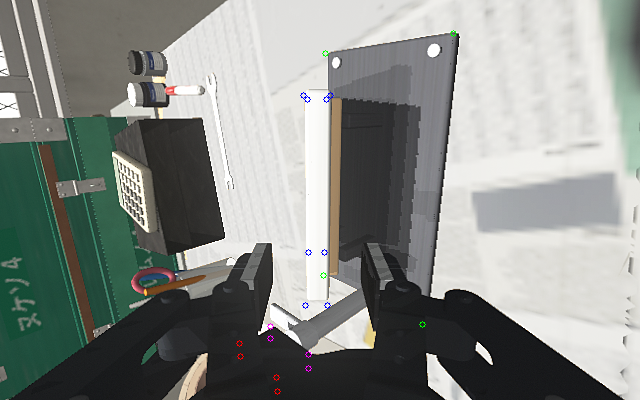

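```bash
python3 - <<'E'
from g import *
from bench import bot,imaging
f=lambda tag:(lambda s:print(tag,round(s["t"],2),s["contact_force"].round(1),s["wrist_torque"].round(2),s["tcp_pos"].round(1),round(s["opening"],3),s["gripper_force"]))(bot.get_state())
hit=bot.movel(pose(-33),max_speed=90,threshold=8); f(hit)
if not hit:
    bot.grip(0,30); f("grip30"); bot.grip(0,70); f("grip70")
    a=np.array(bot.get_state()["tcp_pos"]); u=(pose(10)-pose(0))/10
    bot.movel(a+40*u,max_speed=60); f("slope")
    bot.movel(a+40*u+[0,0,90],max_speed=120); bot.dwell(.2); f("up")
    cv2.imwrite("pics/wl.png",imaging.capture("wrist"))
E
```

```text
False 14.53 [ 0.7 -0.2  0.1] [ 0.66 -0.12  0.03] [ 509.8 -185.2   83.6] 0.502 0.0
grip30 14.86 [0.1 3.6 2.1] [ 0.86 -0.12 -0.  ] [ 509.8 -185.    83.5] 0.205 31.46405339241028
grip70 15.07 [-0.6  5.   3. ] [ 1.01 -0.05 -0.16] [ 509.9 -184.9   83.5] 0.199 68.56740117073059
slope 15.9 [ 0.4  0.6 -2.8] [ 0.9  -0.25 -0.02] [ 513.9 -157.   111.7] 0.198 68.19944500923157
up 17.0 [-0.1  1.  -2.5] [ 1.15 -0.18 -0.03] [ 513.5 -156.9  201. ] 0.203 68.1952965259552
```

```bash
python3 - <<'E'
from g import *
from bench import bot,imaging
f=lambda tag:(lambda s:print(tag,round(s["t"],2),s["contact_force"].round(1),s["wrist_torque"].round(2),s["tcp_pos"].round(1),s["orientation"].round(3),round(s["opening"],3)))(bot.get_state())
M=np.array([454.5,219,0]); o=[np.pi,0,np.pi-.008]
bot.move_ptp(M+[0,0,180],o); f("over")
bot.movel(M+[0,0,85],max_speed=90); bot.dwell(.3); f("pre")
hit=bot.movel(M+[0,0,64],max_speed=12,threshold=3); f(hit)
ims=np.hstack([imaging.capture("scene")[150:350,130:330],imaging.capture("top")[190:330,180:300][:, :].repeat(1,0) if 0 else cv2.resize(imaging.capture("top")[200:320,180:300],(200,200))])
cv2.imwrite("pics/pl.png",cv2.resize(ims,None,fx=2,fy=2,interpolation=cv2.INTER_CUBIC))
E
```

```text
over 18.43 [ 0.5  0.2 -3.2] [-0.05  0.02 -0.02] [454.7 218.3 179.8] [-3.14   0.     3.133] 0.2
pre 19.93 [-0.7  0.5 -3. ] [-0.   -0.04 -0.06] [454.7 219.1  85.3] [3.141e+00 1.000e-03 3.134e+00] 0.198
True 21.08 [-1.4  0.7  4.4] [-0.02 -0.15  0.01] [454.4 219.   70.4] [ 3.142 -0.     3.134] 0.201
```

View pics/pl.png

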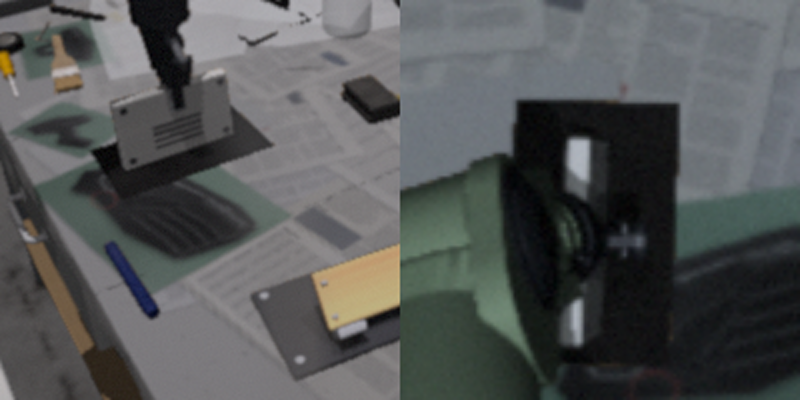

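The panel is upright and touching the mat, centred and lengthways. I'll release it and back off.

```bash
python3 - <<'E'
from g import *
from bench import bot,imaging
f=lambda tag:(lambda s:print(tag,round(s["t"],2),s["contact_force"].round(1),s["tcp_pos"].round(1),round(s["opening"],3)))(bot.get_state())
bot.grip(.2,20); f("soft"); bot.grip(.3); bot.grip(.5); bot.dwell(.3); f("open")
a=bot.get_state()["tcp_pos"]
bot.movel(a+[0,0,15],max_speed=30); bot.movel(a+[0,0,150],max_speed=100)
bot.move_ptp([330,100,330],[np.pi,0,np.pi-.008]); bot.dwell(.5); f("away")
ims=np.hstack([imaging.capture("scene")[150:350,130:390],cv2.resize(imaging.capture("top")[180:320,180:420],(343,200))])
cv2.imwrite("pics/fin.png",cv2.resize(ims,None,fx=1.3,fy=2,interpolation=cv2.INTER_CUBIC))
E
```

```text
soft 21.46 [0.5 0.1 5.5] [454.4 219.   70.4] 0.202
open 22.32 [ 0.1 -0.4 -1.2] [453.2 218.6  69.5] 0.493
away 25.79 [-0.6 -0.3 -0.2] [330.1 100.1 329.8] 0.499
```

View pics/fin.png

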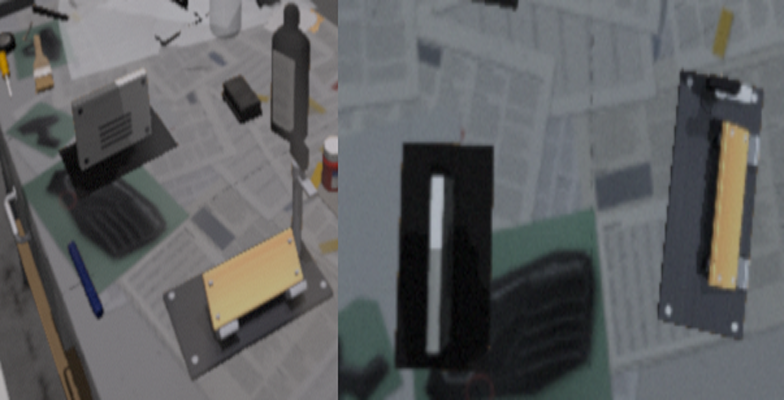

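The panel stands by itself in the middle of the mat, the knob is turned a quarter, and the bystanders are where they were.

```bash
python3 -c "
from bench import bot
print(bot.sign_off())"
```

```text
the job is handed in; nothing more can be done
None
```

I turned the clamp knob a quarter turn anticlockwise, lifted the panel out and stood it on its long edge in the middle of the mat, lengthways. It stands by itself, the bottle, jar and sanding block were left alone, and the job was handed in at about 26 s.

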